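# Set the inner knob of a nested dial on a lathe control box

### The arm

A 7-joint arm with a two-finger parallel gripper is mounted at the origin on the work surface. World frame = base frame: x ahead of the robot, y to its left, z up, the work surface at z = 0. Lengths are in m, angles in rad, forces in N, time in s.
With the tool pointing down it reaches from about 0.425 to 1.025 m from the base axis. Payload 9.4 kg.
Tool frame: the origin (TCP) lies midway between the tips of the shut fingers; the grasp point (between the pads) lies 19 mm behind it; z points along the fingers, y is the direction in which the jaws open and shut (so a half turn about z gives the same grasp; the last joint's range is limited). The gripper opens to 93 mm and grips with 3 to 60 N. Pads are 15 mm wide; open, the fingers measure 128 mm over their backs; the gripper's body (75 mm by 188 mm) begins 65 mm behind the grasp point.
Start: joints at [1.114, 0.599, -0.003, 1.599, 0.002, 0.943, -0.08], TCP at [0.269, -0.673, 0.219] pointing down, gripper open.
Joint ranges: [-2.57, 2.57], [-0.35, 1.97], [-1.29, 1.29], [0.11, 2.56], [-1.05, 4.19], [0.11, 1.86], [-2.63, 2.63]. Speed limits (rad/s): [2.22, 2.22, 3.01, 3.01, 3.14, 3.14, 3.14].

### API

Orientations are given as a 3x3 rotation matrix whose columns are the frame's x, y, z axes.
In Python, from cell import status, vision, ctrl gives the robot as it stands.
- The arm moves only by the tool arm_command, never from a script. Its argument "plan" is a list that holds one entry, the list of rows, each a list of 7 numbers: the gripper's target within -1 to 1 (shut at 1, half-way at 0, fully open at -1), then the shift along the tool's x, y, z in m, then the turn, a rotation vector about the tool's x, y, z in rad. In form: [[[gripper, dx, dy, dz, wx, wy, wz], ...]]. A call has 1 to 12 rows; each row is the pose to reach, as a shift and turn from the pose commanded when the call began, along the tool's axes at that moment; what a row does not reach only later rows make up. A row lasts 1/10 s, in which the tool goes at most 50 mm and 8.59 degrees, less where a joint would pass 70% of its speed; a pose out of reach is approached as far as the arm can. A call with a gripper value outside its range is refused whole. The fingers move at their own pace and stop on an object; "newtons" is the grip in N (left out, the last holds). Time passes only in rows, so rows that repeat a pose let the fingers close. It gives the time, the measured TCP pose, the force and the opening at its end, in the units of the state.
- status.get_obs(): the state, without advancing time (a new reading comes with each control period).
- vision.read_camera(name): name is "scene" or "top"; returns a dict with "image" (480x640x3 uint8, red, green, blue), "fov_y" (degrees; the focal length in pixels is half the picture's height over the tangent of half this angle, whatever the lens; pixels are square), "cx", "cy" (the principal point, pixels), "distortion" ([k1, k2, p1, p2, k3] as OpenCV has them; the pictures are not rectified), "T" (4x4, takes a point from camera to world coordinates). Camera axes: x right, y down, z forward; pixel columns grow to the right and rows downward; lengths in m; the calibration is good to about 2 mm. A picture is of the moment at which its call begins. There is no depth.
- ctrl.finish_job(): hands the job in, once; it reports no verdict.
The state is a dict: "clock": time; "joint_pos": joint angles; "dq": joint speeds; "joint_efforts": joint torques, N m; "eef_pos": TCP position; "ee_rot": TCP orientation; "ft_force": force on the tool from outside, world axes, zero at the start; "torque": the same for the moment, N m; "grip_width": finger opening in m.
Only numpy, scipy, OpenCV 4.12 (cv2) and the standard library are available. Lean on these libraries where they do the work, as an engineer would, in place of code of your own. Each camera call takes 0.05 s, during which the arm holds its last target.

### The job

One of the two control boxes on the bench carries a nested dial: a small pointer knob standing on top of a wide knurled ring. Turn only that small inner knob until its pointed end lines up with the long index line on its box, without turning the ring beneath it, and leave the single knob on the other box as it is.

Things in the scene. Friction and masses are not known exactly. Their poses are not given: they have to be found in the camera images.
- dial_station: Grey control box with the nested dial, 170 (x) x 130 (y) x 55 mm high, face up, fixed to the bench. Origin: centre of its underside, z up; the dial's upright axis passes through it. The long white index line lies on the top face along the box's +x axis, 47 to 72 mm out, with shorter marks 30 degrees apart at both sides. Ring and knob (below) sit on this axis.
- inner_knob (a joint): Black upright grip bar above the ring: 18 mm thick, 40 mm long plus a nose to 29 mm from the axis at its pointed end; grip 80 to 118 mm above the bench, on a neck 16 mm thick. Angle in rad: 0 = pointed end (white line on top) along the box's +x, at the index line; positive anticlockwise from above. Friction 0.04 N m, no detents, stays where left; stops at -2.2 and 2.2.
- ring_mark (a point): Outer end of the short black mark on the outer ring, 34 mm from the dial's axis. The ring is a knurled aluminium disc, 70 mm in diameter, from 55 to 71 mm above the bench under the inner knob; it turns at a touch (0.02 N m), so keep fingertips above 71 mm. Wherever the mark starts it must stay (10 degrees moves it 6 mm).
- plain_pointer (a point): Tip of the pointed end, at the top (105 mm above the bench, 29 mm from its axis), of the single knob on the other control box: the same box and the same knob, but with no ring under it. To be left alone.
Things that resemble listed ones, but are neither listed nor needed, are in the scene too. What is shaped like the dial_station but pink or red is not meant.

How it is judged:
By the outcome, as a careful person would: the job done as asked, in the order asked, and still so for the second after the job is handed in, with the robot touching nothing.
It also fails if it takes over 29 s, if anything falls off the work surface, if the arm or the gripper's body presses on something with over 40 N, if the wrist force passes 120 N, or if a joint passes its speed limit or range.

## Working session

There is one attempt and no reset: what is moved stays moved. The work goes in short steps, Python scripts to look and compute and a tool call to move; the robot and the scene stay as the last step left them, time stands still between calls to the robot, and variables do not carry over. Pictures are saved under pics/ and viewed, and the job is handed in when it is done.

Besides the shell and the picture viewer there is one more tool, called after "Request:" by a JSON object that holds its "api" and its "payload", one argument or row to a line. arm_command: Moves the arm, as the interface text tells. Its arguments: {"type":"object","properties":{"plan":{"type":"array","items":{"type":"array","items":{"type":"array","items":{"type":"number"}}}},"newtons":{"type":"number"}},"required":["plan"]}

```bash
mkdir -p pics; ls; python3 - <<'E'
from cell import status, vision, ctrl
import cv2,pickle
o=status.get_obs();print({k:o[k] for k in('clock','eef_pos','ee_rot','grip_width')})
d={}
for n in("scene","top"):
    r=vision.read_camera(n);d[n]=r;cv2.imwrite(f"pics/{n}0.png",r["image"][:,:,::-1]);print(n,r["fov_y"],r["cx"],r["cy"],r["distortion"],r["T"])
pickle.dump(d,open("d0.pkl","wb"))
E
```

```text
pics
{'clock': 0.0, 'eef_pos': array([ 0.26858909, -0.67287416,  0.2177789 ]), 'ee_rot': array([[ 9.28712957e-01,  3.70798778e-01, -7.13763281e-04],
       [ 3.70799436e-01, -9.28711926e-01,  1.39187507e-03],
       [-1.46774897e-04, -1.55731543e-03, -9.99998777e-01]]), 'grip_width': 0.09288919962337121}
scene 52.077294873098126 325.8426575208068 243.5048393127645 [-0.10755699  0.          0.          0.          0.        ] [[ 0.46576742  0.56647074 -0.67983204  0.98252836]
 [ 0.88463776 -0.31702496  0.34192281 -0.28243986]
 [-0.02183446 -0.7606616  -0.64878131  0.59834961]
 [ 0.          0.          0.          1.        ]]
top 46.62308046698001 316.22642671993873 231.77100979748676 [-0.08155241  0.          0.          0.          0.        ] [[ 1.59831300e-01 -9.66001467e-01  2.03212008e-01  2.16460521e-01]
 [-9.87144208e-01 -1.56300161e-01  3.34151362e-02 -2.97420437e-02]
 [-5.17000894e-04 -2.05940342e-01 -9.78564412e-01  1.11391118e+00]
 [ 0.00000000e+00  0.00000000e+00  0.00000000e+00  1.00000000e+00]]
```

View pics/scene0.png

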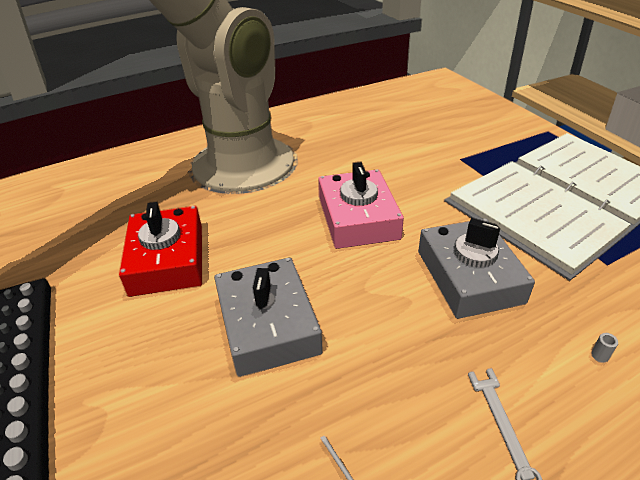

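View pics/top0.png

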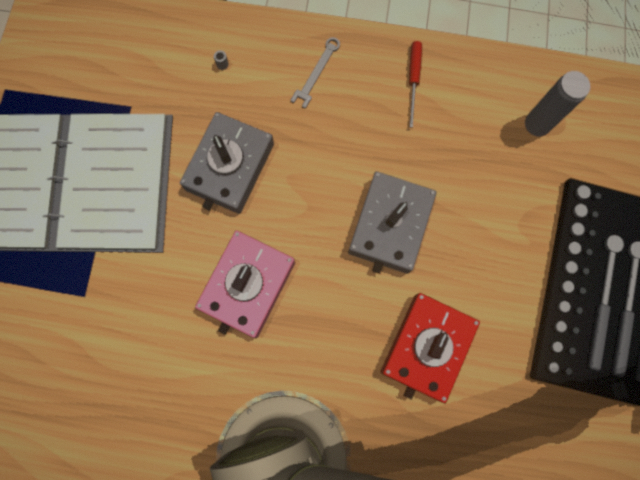

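The target is the grey box with the ring, at about (227,160) in the top view and (476,265) in the scene view. The plain grey knob is at (395,215) in the top view. I'll enlarge the dial.

```bash
cat > h.py <<'E'
import numpy as np,cv2,pickle
def K(r):
    f=240/np.tan(np.radians(r["fov_y"])/2);return np.array([[f,0,r["cx"]],[0,f,r["cy"]],[0,0,1.]])
def proj(r,P):
    T=np.linalg.inv(r["T"]);rv=cv2.Rodrigues(T[:3,:3])[0]
    return cv2.projectPoints(np.atleast_2d(np.array(P,float)),rv,T[:3,3],K(r),np.array(r["distortion"]))[0][:,0]
def ray(r,uv,z):
    n=cv2.undistortPoints(np.array([[uv]],float),K(r),np.array(r["distortion"]))[0,0]
    d=r["T"][:3,:3]@[n[0],n[1],1];o=r["T"][:3,3];return o+d*(z-o[2])/d[2]
E
python3 - <<'E'
import pickle,cv2
d=pickle.load(open("d0.pkl","rb"))
t=d["top"]["image"][105:220,172:287,::-1];s=d["scene"]["image"][210:325,410:540,::-1]
cv2.imwrite("pics/ct.png",cv2.resize(t,None,fx=5,fy=5,interpolation=2))
cv2.imwrite("pics/cs.png",cv2.resize(s,None,fx=5,fy=5,interpolation=2))
E
```

```text
(no output)
```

View pics/ct.png

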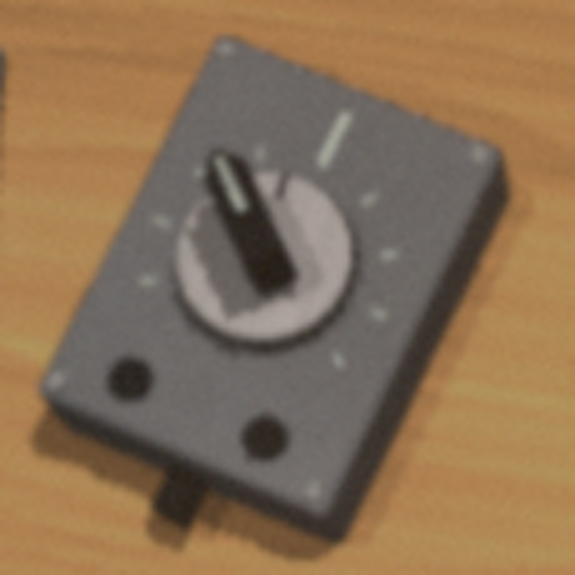

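View pics/cs.png

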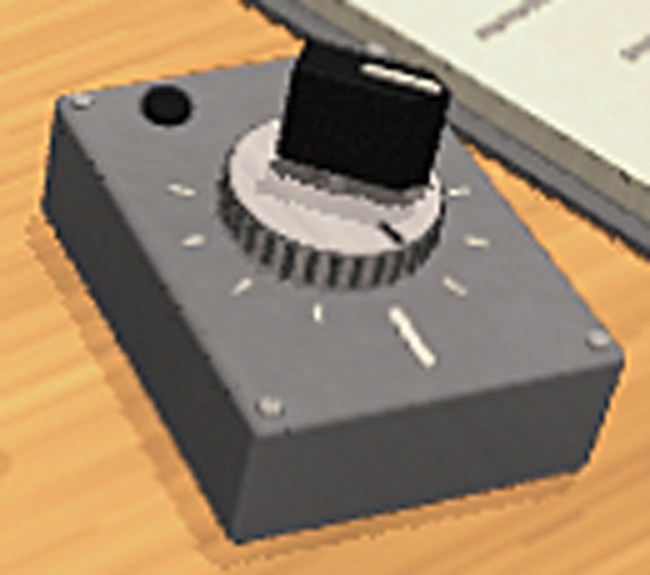

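```bash
cat > fit.py <<'E'
from h import *
from scipy.optimize import least_squares
d=pickle.load(open("d0.pkl","rb"))
o=lambda c,off:(np.array(c)+.5)/5-.5+np.array(off)
T=lambda *c:o(c,(172,105));S=lambda *c:o(c,(410,210))
t,s=d["top"],d["scene"]
pts=[(t,"i47",T(321,164)),(t,"i72",T(348,113)),(s,"i47",S(397,311)),(s,"i72",S(432,365)),
 (t,"m",T(287,172)),(s,"m",S(402,242)),(t,"w1",T(222,158)),(t,"w0",T(240,211)),(s,"w1",S(444,90)),(s,"w0",S(364,68)),
 (t,"c0",T(220,37)),(t,"c1",T(500,152)),(t,"c3",T(43,385)),(s,"c0",S(622,358)),(s,"c1",S(254,437)),(s,"c2",S(58,100))]
def P(p,k):
    x,y,a,q,m,r1,r0=p
    pol=lambda r,b,z:[x+r*np.cos(a+b),y+r*np.sin(a+b),z]
    if k[0]=="i":return pol(int(k[1:])/1e3,0,.055)
    if k=="m":return pol(.034,m,.071)
    if k=="w1":return pol(r1,q,.118)
    if k=="w0":return pol(r0,q,.118)
    cx,cy=[(.085,.065),(.085,-.065),(-.085,-.065),(-.085,.065)][int(k[1])]
    return [x+cx*np.cos(a)-cy*np.sin(a),y+cx*np.sin(a)+cy*np.cos(a),.055]
def res(p):return np.concatenate([proj(r,P(p,k))[0]-uv for r,k,uv in pts])
g=ray(t,T(265,255),.071);e=ray(t,T(348,113),.055)
a=np.arctan2(e[1]-g[1],e[0]-g[0])
f=least_squares(res,[g[0],g[1],a,.9,0.,.027,.01],loss="soft_l1")
print(f.x.round(4),np.degrees(f.x[2:5]).round(1));
for (r,k,_),q in zip(pts,res(f.x).reshape(-1,2)):print(k,q.round(1))
E
python3 fit.py
```

```text
[ 5.568e-01  2.102e-01 -2.637e-01  8.505e-01  1.906e-01  2.470e-02
  1.000e-04] [-15.1  48.7  10.9]
i47 [0.  0.4]
i72 [0.1 0. ]
i47 [-0.7  0.2]
i72 [-0.4  0.1]
m [-0.2  0.4]
m [0.  0.4]
w1 [-0.6 -0.5]
w0 [ 0.6 -0.1]
w1 [-0.6  0.2]
w0 [0.1 0.2]
c0 [ 0.1 -2.2]
c1 [ 1.3 -1. ]
c3 [-2.6  0.7]
c0 [ 2.4 -0.1]
c1 [ 0.5 -0.8]
c2 [-0.6 -1.5]
```

Request:
{"api": "arm_command", "payload": {
  "plan": [
    [[-1,0.03,-0.036,0,0,0,0],[-1,0.06,-0.071,0,0,0,-0.02],[-1,0.09,-0.107,0,0,0,-0.04],[-1,0.12,-0.143,0,0,0,-0.06],[-1,0.15,-0.178,0,0,0,-0.08],[-1,0.18,-0.214,0,0,0,-0.1],[-1,0.21,-0.25,0,0,0,-0.12],[-1,0.24,-0.285,0,0,0,-0.14],[-1,0.27,-0.321,0,0,0,-0.16],[-1,0.3,-0.357,0,0,0,-0.18],[-1,0.33,-0.393,0,0,0,-0.2],[-1,0.36,-0.428,0,0,0,-0.206]]
  ]
}}

```text
clock: 1.3
eef_pos: [0.4445, -0.1405, 0.2186]
ee_rot: [[0.833, 0.553, -0.0], [0.553, -0.833, -0.0], [-0.0, 0.0, -1.0]]
ft_force: [0.7, -0.9, 0.8]
grip_width: 0.0928
```

```bash
python3 - <<'E'
from cell import status
import numpy as np
o=status.get_obs();R=o['ee_rot'];print(o['clock'],o['joint_pos'].round(2),o['eef_pos'],np.degrees(np.arctan2(R[1,0],R[0,0])))
print(R.T@(np.array([.5568,.2102,.218])-o['eef_pos']))
E
```

```text
1.3 [ 0.3   0.3  -0.15  2.17  0.07  0.68 -0.88] [ 0.44453203 -0.14050911  0.2186133 ] 33.603460134113654
[ 0.28760378 -0.22996755  0.00058764]
```

Request:
{"api": "arm_command", "payload": {
  "plan": [
    [[-1,0.036,-0.029,0,0,0,0],[-1,0.072,-0.058,0,0,0,0],[-1,0.108,-0.086,0,0,0,0],[-1,0.144,-0.115,0,0,0,0],[-1,0.18,-0.144,0,0,0,0],[-1,0.216,-0.173,0,0,0,0],[-1,0.252,-0.201,0,0,0,0],[-1,0.275,-0.22,0,0,0,0],[-1,0.285,-0.229,0,0,0,0],[-1,0.288,-0.23,0,0,0,0],[-1,0.288,-0.23,0,0,0,0],[-1,0.288,-0.23,0,0,0,0]]
  ]
}}

```text
clock: 2.5
eef_pos: [0.5571, 0.2063, 0.2185]
ee_rot: [[0.834, 0.551, -0.0], [0.551, -0.834, -0.001], [-0.001, 0.001, -1.0]]
ft_force: [-0.2, -0.4, 0.1]
grip_width: 0.0932
```

```bash
python3 - <<'E'
from cell import status,vision
import numpy as np,cv2
o=status.get_obs();R=o['ee_rot'];print(o['clock'],o['joint_pos'].round(2),o['eef_pos'],np.degrees(np.arctan2(R[1,0],R[0,0])))
print(R.T@(np.array([.5568,.2102,.083])-o['eef_pos']))
r=vision.read_camera("scene");cv2.imwrite("pics/s1.png",r["image"][:,:,::-1])
E
```

```text
2.5 [-0.32  0.45 -0.19  1.9   0.11  0.81 -1.55] [0.55707307 0.20632155 0.21852184] 33.43823450983586
[ 0.00204738 -0.00348283  0.1355174 ]
```

View pics/s1.png

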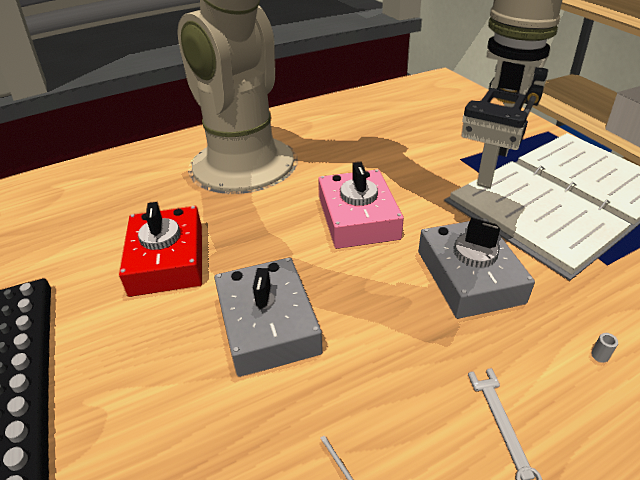

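The gripper stands above the dial (knob at about (482,235)), about 4 mm short in xy. I'll correct that and descend in one move.

Request:
{"api": "arm_command", "payload": {
  "plan": [
    [[-1,0.002,-0.0035,0.02,0,0,0],[-1,0.002,-0.0035,0.045,0,0,0],[-1,0.002,-0.0035,0.07,0,0,0],[-1,0.002,-0.0035,0.09,0,0,0],[-1,0.002,-0.0035,0.105,0,0,0],[-1,0.002,-0.0035,0.115,0,0,0],[-1,0.002,-0.0035,0.12,0,0,0],[-1,0.002,-0.0035,0.12,0,0,0],[-1,0.002,-0.0035,0.12,0,0,0]]
  ]
}}

```text
clock: 3.45
eef_pos: [0.5573, 0.2124, 0.0992]
ee_rot: [[0.833, 0.553, 0.001], [0.553, -0.833, 0.0], [0.001, 0.0, -1.0]]
ft_force: [0.0, 0.6, -0.7]
grip_width: 0.0928
```

```bash
python3 - <<'E'
from cell import status,vision
import numpy as np,cv2
o=status.get_obs();R=o['ee_rot'];print(o['clock'],o['joint_pos'].round(2),o['eef_pos'],np.degrees(np.arctan2(R[1,0],R[0,0])))
print(R.T@(np.array([.5568,.2102,.083])-o['eef_pos']))
r=vision.read_camera("scene");r2=vision.read_camera("top")
a=cv2.resize(r["image"][170:330,400:560,::-1],None,fx=2.5,fy=2.5);b=cv2.resize(r2["image"][90:250,140:300,::-1],None,fx=2.5,fy=2.5)
cv2.imwrite("pics/s2.png",np.hstack([a,b]))
E
```

```text
3.45 [-0.35  0.6  -0.16  1.99  0.17  0.56 -1.61] [0.55733069 0.21241738 0.09922345] 33.545025680651115
[-0.00168014  0.00155167  0.01622246]
```

View pics/s2.png

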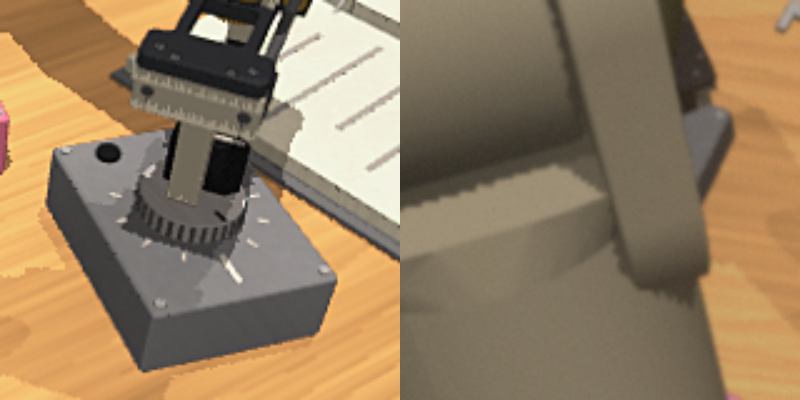

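Request:
{"api": "arm_command", "payload": {
  "plan": [
    [[-1,-0.0015,0.0015,0.008,0,0,0],[-1,-0.0015,0.0015,0.015,0,0,0],[-1,-0.0015,0.0015,0.015,0,0,0],[-1,-0.0015,0.0015,0.015,0,0,0],[-1,-0.0015,0.0015,0.015,0,0,0]]
  ]
}}

```text
clock: 4.05
eef_pos: [0.5566, 0.2105, 0.0835]
ee_rot: [[0.833, 0.553, -0.0], [0.553, -0.833, -0.0], [-0.0, -0.0, -1.0]]
ft_force: [0.8, -0.3, -0.3]
grip_width: 0.0929
```

```bash
python3 - <<'E'
from cell import status,vision
import numpy as np,cv2
o=status.get_obs();R=o['ee_rot'];print(o['clock'],o['eef_pos'],np.degrees(np.arctan2(R[1,0],R[0,0])),o['dq'].round(3))
print(R.T@(np.array([.5568,.2102,.083])-o['eef_pos']))
E
```

```text
4.05 [0.55658787 0.2105115  0.08354547] 33.56633083114775 [-0.001 -0.003 -0.001 -0.001  0.002 -0.002 -0.   ]
[4.59140776e-06 3.76861221e-04 5.45452187e-04]
```

Positioned within 0.5 mm. Closing.

Request:
{"api": "arm_command", "payload": {
  "plan": [
    [[0,0,0,0,0,0,0],[0.3,0,0,0,0,0,0],[0.5,0,0,0,0,0,0],[0.7,0,0,0,0,0,0],[1,0,0,0,0,0,0],[1,0,0,0,0,0,0],[1,0,0,0,0,0,0],[1,0,0,0,0,0,0]]
  ],
  "newtons": 15
}}

```text
clock: 4.85
eef_pos: [0.5565, 0.2104, 0.0836]
ee_rot: [[0.833, 0.553, -0.0], [0.553, -0.833, -0.0], [-0.0, -0.0, -1.0]]
ft_force: [-0.4, 0.5, -0.4]
grip_width: 0.0337
```

Request:
{"api": "arm_command", "payload": {
  "plan": [
    [[1,0,0,0,0,0,0],[1,0,0,0,0,0,0],[1,0,0,0,0,0,0],[1,0,0,0,0,0,0],[1,0,0,0,0,0,0],[1,0,0,0,0,0,0]]
  ]
}}

```text
clock: 5.45
eef_pos: [0.5568, 0.21, 0.0836]
ee_rot: [[0.833, 0.553, 0.0], [0.553, -0.833, -0.0], [-0.0, 0.0, -1.0]]
ft_force: [1.6, -2.6, 0.3]
grip_width: 0.0178
```

```bash
python3 - <<'E'
from cell import status,vision
import numpy as np,cv2
o=status.get_obs();R=o['ee_rot'];print(o['clock'],o['joint_pos'].round(2),o['eef_pos'],np.degrees(np.arctan2(R[1,0],R[0,0])),o['grip_width'],o['ft_force'],o['torque'])
r=vision.read_camera("scene")
cv2.imwrite("pics/s3.png",cv2.resize(r["image"][170:330,400:560,::-1],None,fx=3.5,fy=3.5))
E
```

```text
5.45 [-0.36  0.63 -0.15  2.    0.17  0.52 -1.61] [0.55676653 0.20999529 0.08360168] 33.54153903905915 0.017788504959188645 [ 1.64773699 -2.62435689  0.30293377] [-0.76010306 -0.4683173   0.03668744]
```

View pics/s3.png

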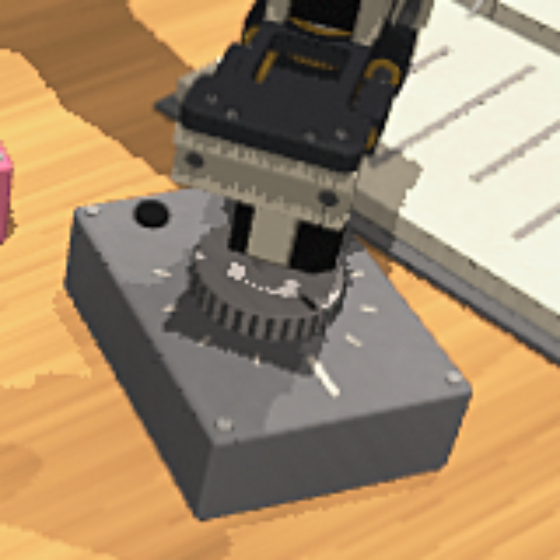

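The fingers are shut on the bar (17.8 mm), and the ring mark at (312,303) in the crop is untouched. Now turning −48.6° in world, which is +0.849 rad about tool z.

Request:
{"api": "arm_command", "payload": {
  "plan": [
    [[1,0,0,0,0,0,0.05],[1,0,0,0,0,0,0.13],[1,0,0,0,0,0,0.22],[1,0,0,0,0,0,0.31],[1,0,0,0,0,0,0.4],[1,0,0,0,0,0,0.49],[1,0,0,0,0,0,0.58],[1,0,0,0,0,0,0.67],[1,0,0,0,0,0,0.75],[1,0,0,0,0,0,0.81],[1,0,0,0,0,0,0.849],[1,0,0,0,0,0,0.849]]
  ]
}}

```text
clock: 6.7
eef_pos: [0.5567, 0.2101, 0.0836]
ee_rot: [[0.965, -0.261, 0.0], [-0.261, -0.965, -0.0], [0.0, 0.0, -1.0]]
ft_force: [2.5, -4.3, 0.6]
grip_width: 0.0176
```

Request:
{"api": "arm_command", "payload": {
  "plan": [
    [[1,0,0,0,0,0,0],[1,0,0,0,0,0,0],[1,0,0,0,0,0,0]]
  ]
}}

```text
clock: 7.0
eef_pos: [0.5567, 0.2102, 0.0836]
ee_rot: [[0.966, -0.26, 0.0], [-0.26, -0.966, -0.0], [0.0, 0.0, -1.0]]
ft_force: [1.7, -4.6, 1.8]
grip_width: 0.0179
```

```bash
python3 - <<'E'
from cell import status,vision
import numpy as np,cv2
o=status.get_obs();R=o['ee_rot'];print(o['clock'],o['joint_pos'].round(2),o['eef_pos'],np.degrees(np.arctan2(R[1,0],R[0,0])),o['grip_width'],o['ft_force'],o['torque'])
r=vision.read_camera("scene")
cv2.imwrite("pics/s4.png",cv2.resize(r["image"][170:330,400:560,::-1],None,fx=3.5,fy=3.5))
E
```

```text
7.0 [-0.51  0.62  0.08  2.01 -0.1   0.51 -2.19] [0.55673916 0.21015247 0.08361244] -15.043686081832412 0.017885595021715887 [ 1.67625876 -4.60513925  1.83479001] [-0.97390047 -0.54002157 -0.05835897]
```

View pics/s4.png

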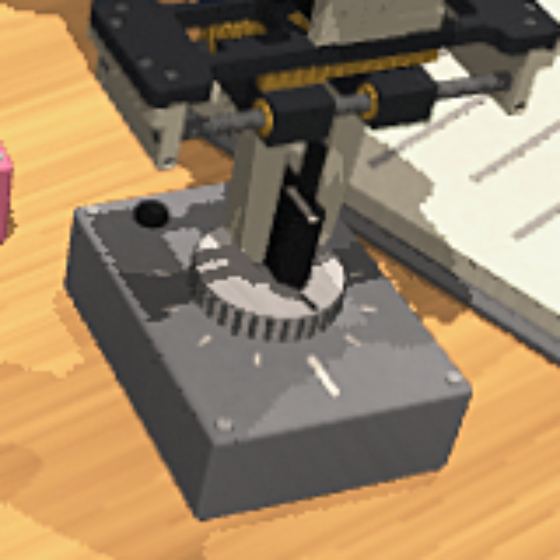

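The knob has turned towards the index line, and the ring mark at (311,302) is unmoved. Releasing.

Request:
{"api": "arm_command", "payload": {
  "plan": [
    [[0.3,0,0,0,0,0,0],[0,0,0,0,0,0,0],[-0.3,0,0,0,0,0,0],[-0.3,0,0,0,0,0,0],[-0.3,0,0,0,0,0,0],[-0.3,0,0,0,0,0,0],[-0.3,0,0,0,0,0,0]]
  ]
}}

```text
clock: 7.75
eef_pos: [0.5565, 0.2105, 0.0836]
ee_rot: [[0.966, -0.26, -0.0], [-0.26, -0.966, -0.0], [-0.0, 0.0, -1.0]]
ft_force: [-0.1, 0.5, -0.3]
grip_width: 0.0598
```

Request:
{"api": "arm_command", "payload": {
  "plan": [
    [[-0.3,0,0,-0.015,0,0,0],[-0.3,0,0,-0.04,0,0,0],[-0.3,0,0,-0.07,0,0,0],[-0.3,0,0,-0.1,0,0,0],[-0.3,0,0,-0.13,0,0,0],[-0.3,-0.03,0.03,-0.14,0,0,0],[-0.3,-0.05,0.06,-0.14,0,0,0],[-0.3,-0.06,0.1,-0.14,0,0,0],[-0.3,-0.07,0.14,-0.14,0,0,0],[-0.3,-0.07,0.18,-0.14,0,0,0],[-0.3,-0.07,0.22,-0.14,0,0,0],[-0.3,-0.07,0.25,-0.14,0,0,0]]
  ]
}}

```text
clock: 8.95
eef_pos: [0.4229, -0.0148, 0.2239]
ee_rot: [[0.965, -0.261, 0.0], [-0.261, -0.965, -0.0], [0.0, 0.0, -1.0]]
ft_force: [1.4, -0.4, 0.4]
grip_width: 0.0608
```

```bash
python3 - <<'E'
from cell import status,vision
import numpy as np,cv2,pickle
o=status.get_obs();print(o['clock'],o['joint_pos'].round(2),o['eef_pos'],o['grip_width'],o['ft_force'])
r=vision.read_camera("scene");t=vision.read_camera("top");pickle.dump({"scene":r,"top":t},open("d1.pkl","wb"))
cv2.imwrite("pics/cs2.png",cv2.resize(r["image"][210:325,410:540,::-1],None,fx=5,fy=5,interpolation=2))
cv2.imwrite("pics/ct2.png",cv2.resize(t["image"][105:220,172:287,::-1],None,fx=5,fy=5,interpolation=2))
E
```

```text
8.95 [-0.24  0.23  0.17  2.26 -0.06  0.65 -1.86] [ 0.42285137 -0.01476754  0.22386458] 0.060814225558488456 [ 1.3780361  -0.44738179  0.41769881]
```

View pics/cs2.png

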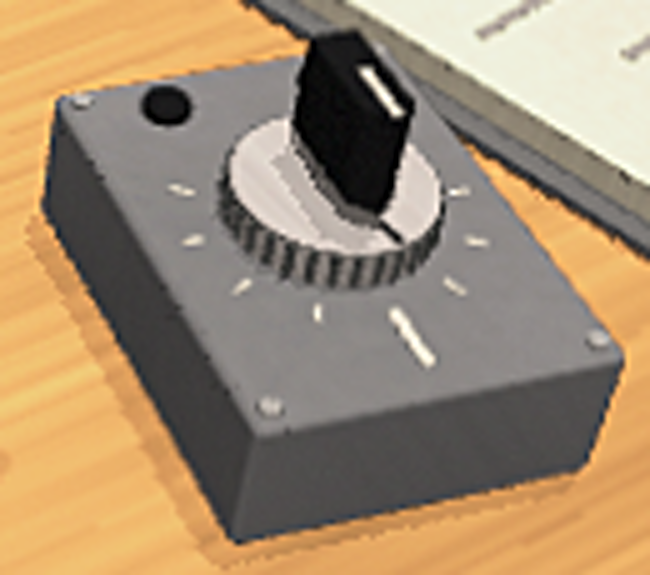

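View pics/ct2.png

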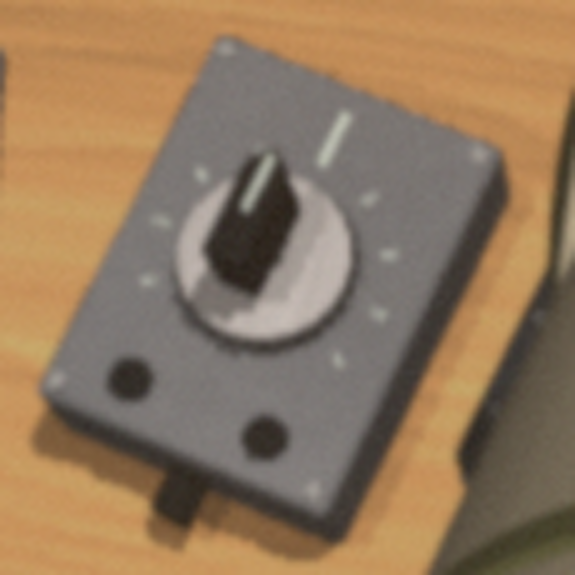

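Index ends read (322,164)–(348,113) in the top crop. The knob line reads (246,209)–(269,155) there and (364,68)–(402,114) in the scene crop. Refitting with these, and checking the plain knob by image difference.

```bash
sed -e 's/d0.pkl/d1.pkl/;s/T(222,158)/T(269,155)/;s/T(240,211)/T(246,209)/;s/S(444,90)/S(402,114)/;s/S(364,68)/S(364,68)/;s/,.9,0.,/,0.,.19,/' fit.py > fit2.py; sed -i 's/(t,"m",T(287,172)),//' fit2.py; python3 fit2.py | head -13
python3 - <<'E'
from h import *
a=pickle.load(open("d0.pkl","rb"));b=pickle.load(open("d1.pkl","rb"))
A=[x["scene"]["image"][255:380,210:330,::-1] for x in(a,b)]
cv2.imwrite("pics/pl.png",cv2.resize(np.hstack(A),None,fx=3,fy=3))
A=[x["top"]["image"][105:220,172:287] for x in(a,b)]
for r,n,u in((a,"before",None),(b,"after",None)):
    r=r["scene"]
    i=ray(r,((364+.5)/5-.5+410,(68+.5)/5-.5+210),.118)
    if n=="after":
        j=ray(r,((402+.5)/5-.5+410,(114+.5)/5-.5+210),.118);print("scene line yaw",np.degrees(np.arctan2(*(j-i)[[1,0]])))
t=b["top"];f=lambda x,y,z:ray(t,((x+.5)/5-.5+172,(y+.5)/5-.5+105),z)
v=f(269,155,.118)-f(246,209,.118);w=f(348,113,.055)-f(321.5,164,.055);print("top knob,index yaw",np.degrees([np.arctan2(v[1],v[0]),np.arctan2(w[1],w[0])]))
E
```

```text
[ 5.568e-01  2.099e-01 -2.611e-01  5.870e-02  2.034e-01  2.400e-02
  5.000e-04] [-15.    3.4  11.7]
i47 [0.2 0.4]
i72 [0.2 0. ]
i47 [-0.8  0.2]
i72 [-0.5  0.2]
m [0.1 0.3]
w1 [-0.   0.1]
w0 [-0.2  0.2]
w1 [0.  0.1]
w0 [-0.   0.4]
c0 [ 0.1 -2.1]
c1 [ 1.4 -1.1]
scene line yaw -12.590588063449639
top knob,index yaw [-10.82933519 -15.34708703]
```

View pics/pl.png

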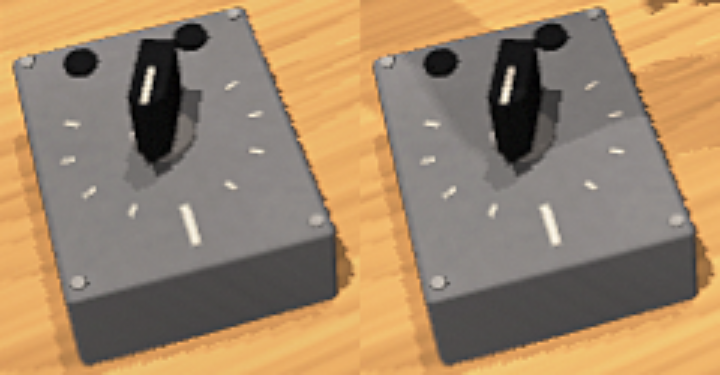

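The manual reading gives the knob ~3° short of the line, which is near pixel-reading error. I'll measure both lines at sub-pixel level.

```bash
cat > sub.py <<'E'
from h import *
import sys
from scipy.ndimage import label
ti=lambda c,off:((c[0]+.5)/5-.5+off[0],(c[1]+.5)/5-.5+off[1])
def line(r,c,off,z,bgpct,L=9):
    # weighted moments in window around center c, component near centre
    u,v=ti(c,off);g=r["image"].astype(float).min(2)
    x0,y0=int(round(u)),int(round(v));W=g[y0-L:y0+L+1,x0-L:x0+L+1]
    th=bgpct;m=W>th
    lab,n=label(m,np.ones((3,3)));k=lab[L-1:L+2,L-1:L+2].max()
    m=lab==k
    from scipy.ndimage import binary_dilation
    m2=binary_dilation(m,iterations=1);bg=np.median(W[binary_dilation(m2,iterations=2)&~m2])
    w=np.clip(W-bg,0,None)*m2
    yy,xx=np.nonzero(w);ww=w[yy,xx]
    P=np.array([ray(r,(x+x0-L,y+y0-L),z)[:2] for x,y in zip(xx,yy)])
    c0=(P*ww[:,None]).sum(0)/ww.sum();Q=P-c0;C=(Q*ww[:,None]).T@Q/ww.sum()
    l,V=np.linalg.eigh(C);d=V[:,1]*np.sign(V[0,1])
    return c0,np.degrees(np.arctan2(d[1],d[0])),np.sqrt(l)*1e3,m.sum()
b=pickle.load(open(sys.argv[1],"rb"))
OT,OS=(172,105),(410,210)
I=[];
for n,r,ic,kc,off in(("top",b["top"],(335,138),(257,182),OT),("scene",b["scene"],(414,338),(384,92),OS)):
  for th in (100,120,140):
    print(n,th,"index",*line(r,ic,off,.055,th+20))
    print(n,th,"knob ",*line(r,kc,off,.118,th))
E
python3 sub.py d1.pkl
```

```text
top 100 index [0.61438595 0.19532603] -14.533343989900041 [2.0402846  7.41781296] 53
top 100 knob  [0.57283474 0.20944431] -74.15609254834592 [ 9.86559661 11.76720367] 198
top 120 index [0.61433557 0.19529497] -14.302738131430731 [1.83385641 7.03509168] 24
top 120 knob  [0.56972327 0.20691041] -14.22144558342257 [1.62451514 7.05298495] 21
top 140 index [0.61415888 0.19543826] -14.062016366334964 [1.56166238 6.77756315] 14
top 140 knob  [0.56925173 0.20702653] -14.602312678694412 [1.31786991 6.11331835] 9
scene 100 index [nan nan] nan [nan nan] 358
scene 100 knob  [0.56814283 0.20716561] -15.584252943307492 [1.43148125 7.38159731] 29
scene 120 index [0.61333695 0.19538978] -15.383471460222282 [1.29096862 7.46277776] 41
scene 120 knob  [0.56825244 0.20715844] -15.792934955189722 [1.42349542 7.32617228] 25
scene 140 index [0.61334212 0.19538894] -15.391823967376105 [1.29088053 7.45923438] 32
scene 140 knob  [0.56813165 0.20719818] -15.944481188065241 [1.40503764 7.27034609] 20
  return _methods._mean(a, axis=axis, dtype=dtype,
  ret = ret.dtype.type(ret / rcount)
```

Measured by image moments, the knob line and index line agree in both views: top −14.2/−14.3°, scene −15.8/−15.4°. The ring mark is at the same scene pixels as before, and the plain knob is unchanged. Handing in.

```bash
python3 - <<'E'
from cell import ctrl,status
print(ctrl.finish_job(),status.get_obs()['clock'])
E
```

```text
the job is handed in; nothing more can be done
the job is handed in; nothing more can be done
```

I gripped the inner knob's bar above the ring, turned it about 48.6° clockwise to the index line, released it and moved the arm clear. I handed the job in at about 9 s.

- **Knob angle:** In the last pictures, measured by image moments, the knob's white line and the index line agree to within about 0.5° in both cameras. My earlier hand-read fit disagreed and put the knob 3.4° off. I take that as pixel-reading error, since the tool yaw at release (−15.0°) also matched the index line.
- **Ring mark:** It sits at the same pixels as before in the scene view. In the top view the knob now hides it, so I could not check it there.
- **Plain knob:** It looks the same in before and after crops from the scene view.

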